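Find the loose conveyor bolt and hold its cap open

TASK

One of the three capped bolts that hold the blue roller conveyor to the packing bench has worked loose. With the caps shut, press down on the yellow caps one after another until you feel the bolt that gives, then swing that bolt's cap up by its tab until it stands about upright and keep hold of it: the program finishes while the gripper is still holding the cap open, ready for the fitter's spanner. Leave the caps of the sound bolts shut, and do not push the tape roll, the spanner or the carton about.

Things in the scene. Friction and masses are not known exactly. Their poses are not given: they have to be found in the camera images.
- conveyor: blue roller conveyor fixed to the bench, 660 mm long; origin on the bench under the middle bolt; axes: x square towards the conveyor, y along the row to the left, z up. Along its near side a dark steel flange, 8 mm thick, carries three look-alike bolts 120 mm apart under yellow caps. The flange's edge lies 37 mm to the -x side of the bolts; the side frame begins 54 mm to the +x side and is 52 mm high, roller tops at 54 mm
- bolt_left (a point): left bolt: centre of its shut cap's top face, 43 mm above the bench; the point is fixed to the conveyor and does not move with the cap; axes: x square towards the conveyor, y along the row to the left, z up. The cap is a hollow cup, 44 mm across, 18 mm high. Pressing its top presses the bolt: a sound bolt is rigid; the loose one sinks 5 mm on a weak spring (about 3 N at the end), stops, and rises when released
- bolt_middle (a point): the same for the middle bolt
- bolt_right (a point): the same for the right bolt
- tab_left (a point): where to pinch the left cap's lift tab (shut): 40 mm from the bolt axis to the -x side, 37.5 mm above the bench, fixed like the bolt points, same axes. The flat tab points to -x from the cup: 14 mm wide (y), 6 mm thick (z), from 22 to 49 mm off the bolt axis, free space beneath. Pinch along y, fingertips at most 12 mm below this point, so that they clear the cup when it is upright
- tab_middle (a point): the same for the middle cap's tab
- tab_right (a point): the same for the right cap's tab
- hinge_left (a point): middle of the left cap's hinge axis, which runs along y: 26 mm from the bolt axis to the +x side, 25.5 mm above the bench, fixed like the bolt points, same axes. The cap opens by swinging its tab up and over towards the conveyor; a weak spring shuts it (about 1 N at the tab when shut, 2 N when upright), so it claps shut when let go
- hinge_middle (a point): the same for the middle cap's hinge
- hinge_right (a point): the same for the right cap's hinge
- loose_bolt (a joint): how far the loose bolt is pressed down, m: 0 free, 0.005 against its stop (which of the three places it stands in is not told)
- loose_cap (a joint): opening angle of the loose bolt's cap, rad: 0 shut, 1.57 upright, stop at 1.9; sprung shut
- sound1_cap (a joint): opening angle of the cap of a sound bolt, rad: 0 shut; to be left shut
- sound2_cap (a joint): opening angle of the cap of the other sound bolt, rad: 0 shut; to be left shut
- tape_roll_centre (a point): centre of a pale grey, translucent roll of packing tape lying flat on the bench, 110 mm across, 48 mm high; not to be disturbed
- spanner_grip (a point): grip of a steel spanner 200 mm long lying flat on the bench; not to be disturbed
- carton_centre (a point): centre of a flat brown carton, 100 x 170 x 24 mm, lying on the rollers; not to be disturbed

How it is judged:
By the outcome, as a careful person would: the job done as asked, in the order asked, and still so for the second after the job is handed in, while the arm keeps its last pose, push and grip.
It also fails if it takes over 51 s, if anything falls off the work surface, if the arm or the gripper's body presses on something with over 40 N, if the wrist force passes 120 N, or if a joint passes its speed limit or range.

ROBOT

A 7-joint arm with a two-finger parallel gripper is mounted at the origin on the work surface. World frame = base frame: x ahead of the robot, y to its left, z up, the work surface at z = 0. Lengths are in m, angles in rad, forces in N, time in s.
With the tool pointing down it reaches from about 0.4 to 0.875 m from the base axis. Payload 19.3 kg.
Tool frame: the origin (TCP) lies midway between the tips of the shut fingers; the grasp point (between the pads) lies 19 mm behind it; z points along the fingers, y is the line along which they close (so a half turn about z gives the same grasp; the last joint's range is limited). The gripper opens to 85 mm and grips with 20 to 120 N. Pads are 22 mm wide; open, the fingers measure 114 mm over their backs; the gripper's body (76 mm by 85 mm) begins 54 mm behind the grasp point. The pads swing forward as they close: fully open they stand 13 mm farther back than shut.
Start: joints at [-1.174, 0.521, -0.036, 1.599, 0.021, 1.021, -0.113], TCP at [0.281, 0.558, 0.231] pointing down, gripper open.
Joint ranges: [-2.91, 2.91], [-0.3, 2.13], [-1.5, 1.42], [0.17, 2.43], [-1.26, 4.41], [0.16, 1.93], [-2.52, 2.52]. Speed limits (rad/s): [1.89, 1.89, 2.39, 2.39, 3.01, 3.01, 3.01].

INTERFACE

Orientations are given as [roll, pitch, yaw] about the fixed x, y, z axes, in that order (R = Rz(yaw) Ry(pitch) Rx(roll)).
In Python, from workcell import bot gives the robot as it stands.
- The arm moves only by the tool move_arm, never from a script. Its argument "series" is a list of rows, each a list of 3 entries, a list of its own where there are three numbers: the shift along the tool's x, y, z in cm, then the turn, a rotation vector about the tool's x, y, z in rad, then the opening in per cent of the stroke, from 0 (shut) to 100 (fully open). A call has 1 to 20 rows; each row is the pose to reach, as a shift and turn from the pose commanded when the call began, along the tool's axes at that moment; what a row does not reach only later rows make up. A row lasts 1/12 s, in which the tool goes at most 41.7 mm and 7.16 degrees, less where a joint would pass 70% of its speed; a pose out of reach is approached as far as the arm can. A call with a gripper value outside its range is refused whole. The fingers move at their own pace and stop on an object; "squeeze" is the grip in N (left out, the last holds). Time passes only in rows, so rows that repeat a pose let the fingers close. It gives the time, the measured TCP pose, the force, the opening and the grip force at its end, in the units of the state.
- bot.observe(): the state, without advancing time (a new reading comes with each control period).
- bot.grab_frame(name): name is "scene" or "top" or "wrist"; returns (picture, depth): 480x640x3 uint8, red, green, blue; 480x640 float32, m along the optical axis (not along the pixel's ray), 0 where there is no reading.
- bot.camera_params(name): a dict with "fovy" (degrees; the focal length in pixels is half the picture's height over the tangent of half this angle, whatever the lens; pixels are square), "cx", "cy" (the principal point, pixels), "dist_coeffs" ([k1, k2, p1, p2, k3] as OpenCV has them; the pictures are not rectified), "R" (3x3) and "t" (3): a world point X has camera coordinates R X + t; the wrist camera has in their place "tool_from_camera" (4x4, takes a point from camera to tool coordinates, whose origin is the TCP and whose axes are the flange's). Camera axes: x right, y down, z forward; pixel columns grow to the right and rows downward; lengths in m; the calibration is good to about 2 mm. A picture is of the moment at which its call begins: read the wrist's pose just before it. camera_params takes no time and is no camera call.
- bot.job_done(): hands the job in; it is judged then, once.
Trained networks look in the newest picture that a camera, given by its name, has taken for a name from the list of things; names that differ only in an ending like _2 or _b are one class to them, and where a whole thing is asked for, a point or a joint stands for the part that bears it (a point fixed in the world has none). Each returns a list of dicts, best first, with "conf" (0 to 1); they miss things now and then, are a little off and sometimes report something else, mostly with a low value. They report only what shows in the picture. A call takes as long as a camera call.
- bot.find_in(camera, thing): "bbox" ([left, top, right, bottom] in pixels, round what is visible of it).
- bot.trace(camera, thing): "mask" (480x640 bool, what is visible of it) and "bbox" ([left, top, right, bottom] in pixels, round what is visible of it).
The state is a dict: "clock": time; "qpos": joint angles; "qd": joint speeds; "joint_efforts": joint torques, N m; "position": TCP position; "tool_rot": TCP orientation; "force": force on the tool from outside, world axes, zero at the start; "moment": the same for the moment, N m; "grip_width": finger opening in m; "finger_force": force on a finger pad.
Only numpy, scipy, OpenCV 4.12 (cv2) and the standard library are available. Lean on these libraries where they do the work, as an engineer would, in place of code of your own. Each camera call takes 0.05 s, during which the arm holds its last target. There are 200 camera calls.

## Working session

There is one attempt and no reset: what is moved stays moved. The work goes in short steps, Python scripts to look and compute and a tool call to move; the robot and the scene stay as the last step left them, time stands still between calls to the robot, and variables do not carry over. Pictures are saved under pics/ and viewed, at most 10 in all, crops included, and the job is handed in when it is done.

Besides the shell and the picture viewer there is one more tool, called after "Emit:" in YAML: its name, and indented under it one key for each argument. move_arm: Moves the arm, as the interface text tells. Its arguments: {"type":"object","properties":{"series":{"type":"array"},"squeeze":{"type":"number"}},"required":["series"]}

```bash
mkdir -p pics; ls; python3 - <<'E'
from workcell import bot
import cv2,numpy as np
s=bot.observe();print({k:np.round(v,3).tolist() for k,v in s.items()})
ims=[]
for c in("scene","top"):
    im,d=bot.grab_frame(c);np.savez(f"pics/{c}.npz",im=im,d=d);cv2.imwrite(f"pics/{c}.png",im[:,:,::-1])
    p=bot.camera_params(c);print(c,p)
    for t in("conveyor","bolt_left","tab_left","tape_roll_centre","spanner_grip","carton_centre","loose_cap"):
        try:
            print(t,[(np.round(r["bbox"]).tolist(),round(r["conf"],2)) for r in bot.find_in(c,t)][:4])
        except Exception as e:print(t,e)
E
```

```text
pics
{'clock': 0.0, 'qpos': [-1.174, 0.522, -0.036, 1.6, 0.021, 1.021, -0.113], 'qd': [0.0, -0.0, -0.001, 0.001, 0.001, -0.0, 0.002], 'joint_efforts': [-0.002, -92.71, 1.979, -36.994, 0.018, 0.008, 0.0], 'position': [0.281, 0.558, 0.231], 'tool_rot': [-3.14, 0.0, 2.675], 'force': [-0.343, 0.372, -0.755], 'moment': [-0.019, 0.031, 0.027], 'finger_force': 0.0, 'grip_width': 0.085}
scene {'fovy': 45.413707382361785, 'cx': 315.6526939847216, 'cy': 247.87302348906277, 'dist_coeffs': array([0.04149522, 0.        , 0.        , 0.        , 0.        ]), 'R': array([[ 0.5482768 ,  0.83614288, -0.01605084],
       [ 0.66726427, -0.44894801, -0.59430975],
       [-0.50413386,  0.3151361 , -0.80407605]]), 't': array([-0.32957794, -0.30917361,  1.3587891 ])}
conveyor [([101.0, 212.0, 523.0, 479.0], 0.72)]
bolt_left []
tab_left [([100.0, 211.0, 523.0, 478.0], 0.75)]
tape_roll_centre [([326.0, 160.0, 385.0, 210.0], 0.75)]
spanner_grip [([66.0, 298.0, 130.0, 389.0], 0.96)]
carton_centre [([199.0, 332.0, 328.0, 448.0], 0.69), ([329.0, 160.0, 385.0, 210.0], 0.53)]
loose_cap [([291.0, 236.0, 320.0, 269.0], 0.88)]
top {'fovy': 57.380358820260085, 'cx': 317.90710261671285, 'cy': 243.5203010159985, 'dist_coeffs': array([0.00917109, 0.        , 0.        , 0.        , 0.        ]), 'R': array([[ 0.02439362, -0.99957568,  0.01591897],
       [-0.99646285, -0.02559239, -0.0800426 ],
       [ 0.08041604, -0.01391014, -0.99666432]]), 't': array([0.01011884, 0.56376733, 0.99099447])}
conveyor [([210.0, 96.0, 512.0, 275.0], 0.8), ([301.0, 246.0, 326.0, 277.0], 0.47), ([355.0, 242.0, 377.0, 271.0], 0.23)]
bolt_left [([211.0, 99.0, 512.0, 276.0], 0.62)]
tab_left [([210.0, 101.0, 512.0, 278.0], 0.94)]
tape_roll_centre [([206.0, 277.0, 260.0, 326.0], 0.76)]
spanner_grip [([476.0, 249.0, 492.0, 332.0], 0.65)]
carton_centre [([367.0, 148.0, 450.0, 198.0], 0.85)]
loose_cap [([308.0, 245.0, 324.0, 276.0], 0.87)]
```

```bash
cat > h.py <<'E'
import cv2,numpy as np
from workcell import bot
def K(p):
    f=240/np.tan(np.radians(p["fovy"]/2));return np.array([[f,0,p["cx"]],[0,f,p["cy"]],[0,0,1.]])
def rays(p,uv):
    return np.c_[cv2.undistortPoints(np.array(uv,float).reshape(-1,1,2),K(p),np.array(p["dist_coeffs"])).reshape(-1,2),np.ones(len(uv))]
def extr(c):
    p=bot.camera_params(c);return p,np.array(p["R"]),np.array(p["t"])
def cloud(c,d,step=1):
    p,R,t=extr(c);v,u=np.mgrid[0:480:step,0:640:step]
    r=rays(p,np.c_[u.ravel(),v.ravel()]);X=r*d[v,u].reshape(-1,1)
    return ((X-t)@R).reshape(*v.shape,3)
def plane(c,uv,z):
    p,R,t=extr(c);r=rays(p,uv)@R;o=-R.T@t
    return o+r*((z-o[2])/r[:,2])[:,None]
E
python3 - <<'E'
from h import *
for c in("top","scene"):
    f=np.load(f"pics/{c}.npz");im,d=f["im"],f["d"];P=cloud(c,d)
    hsv=cv2.cvtColor(im,cv2.COLOR_RGB2HSV)
    m=((hsv[...,0]>18)&(hsv[...,0]<36)&(hsv[...,1]>130)&(hsv[...,2]>90)).astype(np.uint8)
    n,l,st,ce=cv2.connectedComponentsWithStats(m)
    for i in range(1,n):
        if st[i,4]>60:
            q=(l==i)&(d>0);top=q&(abs(P[...,2]-.043)<.004)
            print(c,st[i].tolist(),ce[i].round(1),"z",np.percentile(P[q][:,2],[5,50,95]).round(3),"plane43 ctr",plane(c,[ce[i]],.043).round(4), "depth med",P[top].mean(0).round(4) if top.any() else 0)
a=cv2.imread("pics/top.png")
cv2.imwrite("pics/topc.png",cv2.resize(a[80:350,190:530],None,fx=2.2,fy=2.2,interpolation=cv2.INTER_CUBIC))
E
```

```text
top [410, 234, 20, 35, 442] [419.8 248.9] z [0.007 0.041 0.045] plane43 ctr [[ 0.5553 -0.2069  0.043 ]] depth med [ 0.5553 -0.2069  0.0425]
top [358, 239, 20, 35, 434] [367.5 253.4] z [0.009 0.042 0.045] plane43 ctr [[ 0.5421 -0.0884  0.043 ]] depth med [ 0.5412 -0.088   0.0424]
top [305, 244, 20, 34, 430] [315.  258.3] z [0.022 0.04  0.043] plane43 ctr [[0.528  0.0302 0.043 ]] depth med [0.5292 0.0308 0.0415]
scene [291, 237, 33, 34, 566] [307.7 253.9] z [0.026 0.04  0.043] plane43 ctr [[0.5358 0.026  0.043 ]] depth med [0.529  0.0283 0.0413]
scene [239, 270, 34, 37, 633] [255.8 288.6] z [0.027 0.041 0.045] plane43 ctr [[ 0.5483 -0.0916  0.043 ]] depth med [ 0.5418 -0.0907  0.0423]
scene [182, 307, 34, 39, 721] [199. 327.] z [0.022 0.04  0.044] plane43 ctr [[ 0.5615 -0.2098  0.043 ]] depth med [ 0.557  -0.2094  0.0417]
```

View pics/topc.png

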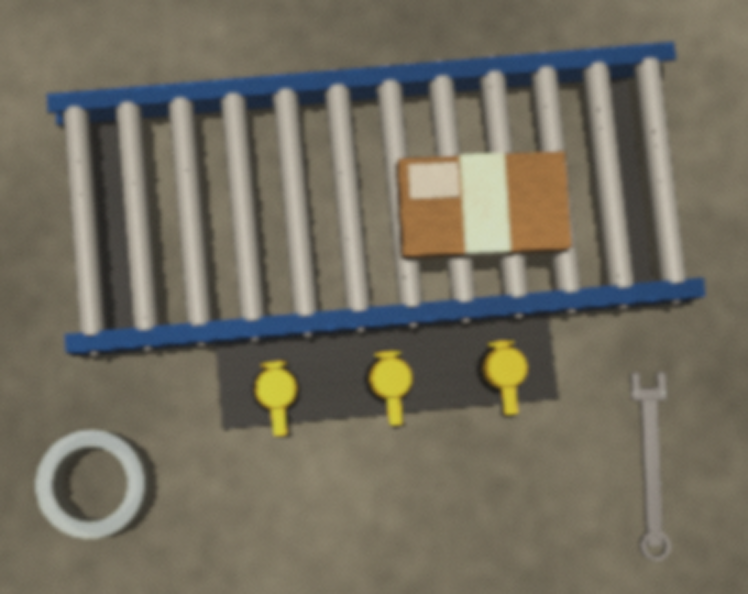

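View pics/scene.png

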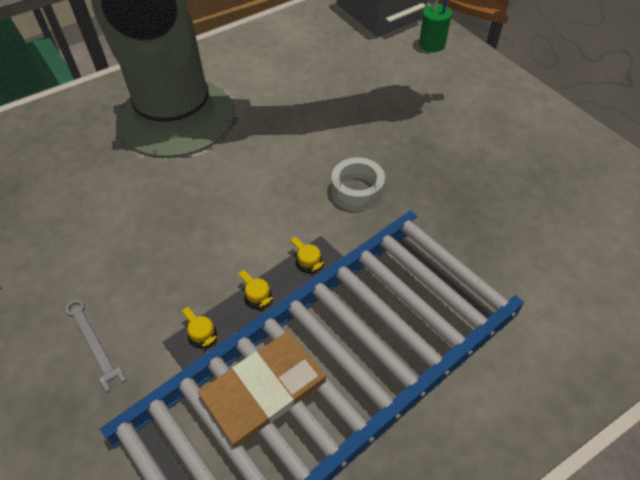

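The pictures show the three shut caps at top pixels ≈ (315,256), (368,252) and (420,247). The carton is on the rollers right of the middle, the tape roll to the left at (232,301), and the spanner to the right at (485,290). Next I'll fit the cup centres more precisely.

```bash
cat >> h.py <<'E'
def caps(c,im,k):
    "cup circle centres (px), by opening the yellow mask; k = kernel px in 4x picture"
    im=cv2.resize(im,None,fx=4,fy=4,interpolation=cv2.INTER_CUBIC);hsv=cv2.cvtColor(im,cv2.COLOR_RGB2HSV)
    m=((hsv[...,0]>18)&(hsv[...,0]<36)&(hsv[...,1]>130)&(hsv[...,2]>80)).astype(np.uint8)
    o=cv2.morphologyEx(m,cv2.MORPH_OPEN,cv2.getStructuringElement(cv2.MORPH_ELLIPSE,(k,k)))
    n,l,st,ce=cv2.connectedComponentsWithStats(o)
    return [((ce[i]-1.5)/4,st[i]/4) for i in range(1,n)]
E
python3 - <<'E'
from h import *
f=np.load("pics/top.npz")
r=caps("top",f["im"],61)
P=plane("top",[a for a,_ in r],.043)
for (a,s),p in zip(r,P): print(a.round(1),s[2:4],p.round(4))
P=P[np.argsort(-P[:,1])]
y=P[0]-P[-1];print(np.linalg.norm(y),"yaw",np.arctan2(-y[0],y[1]),"mean",P.mean(0))
print(np.array(bot.camera_params("wrist")["tool_from_camera"]).round(3),bot.camera_params("wrist")["fovy"])
E
```

```text
[419.5 246.6] [20.5  21.25] [ 0.5606 -0.2062  0.043 ]
[367.2 251.4] [20.25 21.25] [ 0.5467 -0.0876  0.043 ]
[314.9 256.1] [20.  21.5] [0.5331 0.0306 0.043 ]
0.23841100314990119 yaw 0.11551137412725584 mean [ 0.54678941 -0.08776453  0.043     ]
[[-0.002 -0.958 -0.288  0.074]
 [ 1.    -0.002  0.001 -0.001]
 [-0.001 -0.288  0.958 -0.142]
 [ 0.     0.     0.     1.   ]] 70.21308874411187
```

Emit:
move_arm:
  series:
    - [[-3, -2.5, 0.6], [0, 0, -0.05], 0]
    - [[-6, -5, 1.2], [0, 0, -0.1], 0]
    - [[-9, -8, 2], [0, 0, -0.15], 0]
    - [[-12, -10.5, 2.6], [0, 0, -0.2], 0]
    - [[-15, -13, 3.2], [0, 0, -0.25], 0]
    - [[-18, -15.5, 3.8], [0, 0, -0.3], 0]
    - [[-21, -18, 4.4], [0, 0, -0.35], 0]
    - [[-24, -21, 5], [0, 0, -0.4], 0]
    - [[-27, -23.5, 5.7], [0, 0, -0.45], 0]
    - [[-30, -26, 6.3], [0, 0, -0.5], 0]
    - [[-33, -28.5, 7], [0, 0, -0.55], 0]
    - [[-36, -31, 7.6], [0, 0, -0.582], 0]
    - [[-39, -34, 8.2], [0, 0, -0.582], 0]
    - [[-42, -36.5, 8.8], [0, 0, -0.582], 0]
    - [[-45, -39, 9.5], [0, 0, -0.582], 0]
    - [[-48, -41.5, 10.1], [0, 0, -0.582], 0]
    - [[-50.5, -43.7, 10.6], [0, 0, -0.582], 0]
    - [[-52, -45, 11], [0, 0, -0.582], 0]
    - [[-52.8, -45.7, 11.1], [0, 0, -0.582], 0]
    - [[-52.8, -45.7, 11.1], [0, 0, -0.582], 0]
  squeeze: 30

```text
clock: 2.47
position: [0.5473, -0.0898, 0.1199]
tool_rot: [-3.141, -0.0, -3.029]
force: [-0.6, -0.4, -0.3]
grip_width: 0.0003
finger_force: 0.0
```

```bash
python3 - <<'E'
from h import *
from scipy.spatial.transform import Rotation as Ro
s=bot.observe();im,d=bot.grab_frame("wrist");cv2.imwrite("pics/wrist1.png",im[:,:,::-1]);np.savez("pics/w1.npz",im=im,d=d)
p=bot.camera_params("wrist");T=np.array(p["tool_from_camera"])
W=np.eye(4);W[:3,:3]=Ro.from_euler("xyz",s["tool_rot"]).as_matrix();W[:3,3]=s["position"];M=W@T
o=M[:3,3]
for k in(121,91,):
  for a,st in caps("w",im,k):
    r=M[:3,:3]@rays(p,[a])[0];X=o+r*(.043-o[2])/r[2];z=d[int(a[1]),int(a[0])]
    print(k,a.round(1),st[2:4],X.round(4),"depth",(o+r*z).round(4))
print(s["position"].round(4),s["tool_rot"])
E
```

```text
121 [486.3 241.7] [70.   74.25] [0.5282 0.0224 0.043 ] depth [0.5285 0.023  0.0419]
121 [318.2 244.2] [63.5  70.75] [ 0.5425 -0.0906  0.043 ] depth [ 0.5427 -0.0906  0.0422]
121 [149.2 244.3] [69.25 69.5 ] [ 0.5551 -0.2046  0.043 ] depth [ 0.5553 -0.2047  0.0427]
91 [486.7 240.4] [70.   80.75] [0.5272 0.0224 0.043 ] depth [0.5276 0.0233 0.0414]
91 [318.2 243.4] [63.5 75.5] [ 0.5419 -0.0907  0.043 ] depth [ 0.5419 -0.0907  0.043 ]
91 [148.9 243.3] [69.75 74.75] [ 0.5545 -0.2047  0.043 ] depth [ 0.5543 -0.2045  0.0434]
[ 0.5473 -0.0898  0.1199] [-3.14102059e+00 -3.70529930e-04 -3.02935371e+00]
```

View pics/wrist1.png

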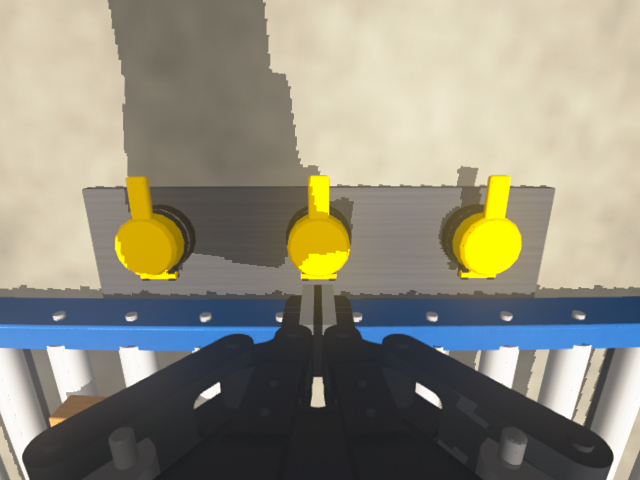

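Wrist view: the middle cup is at pixel (319,245), almost under the shut fingers. The side cups are at (150,242) and (486,242). I'll press the middle one.

Emit:
move_arm:
  series:
    - [[0.1, 0, 2.5], [0, 0, 0], 0]
    - [[0.2, 0, 5], [0, 0, 0], 0]
    - [[0.2, 0, 6.5], [0, 0, 0], 0]
    - [[0.2, 0, 7.2], [0, 0, 0], 0]
    - [[0.2, 0, 7.5], [0, 0, 0], 0]
    - [[0.2, 0, 7.7], [0, 0, 0], 0]
    - [[0.2, 0, 7.8], [0, 0, 0], 0]
    - [[0.2, 0, 7.9], [0, 0, 0], 0]
    - [[0.2, 0, 7.9], [0, 0, 0], 0]

```text
clock: 3.27
position: [0.5455, -0.0874, 0.0428]
tool_rot: [3.142, 0.001, -3.026]
force: [-5.4, 3.1, 15.1]
grip_width: -0.0002
finger_force: 7.7
```

Middle: 15 N with no sinking (z 42.8 mm), so it's sound. Left next.

Emit:
move_arm:
  series:
    - [[0, 0, -1.5], [0, 0, 0], 0]
    - [[0, 1, -3], [0, 0, 0], 0]
    - [[0, 4, -3], [0, 0, 0], 0]
    - [[0, 7, -3], [0, 0, 0], 0]
    - [[0, 10, -3], [0, 0, 0], 0]
    - [[0, 11.5, -3], [0, 0, 0], 0]
    - [[0, 12, -2.5], [0, 0, 0], 0]
    - [[0, 12, -1], [0, 0, 0], 0]
    - [[0, 12, -0.6], [0, 0, 0], 0]
    - [[0, 12, -0.4], [0, 0, 0], 0]
    - [[0, 12, -0.2], [0, 0, 0], 0]
    - [[0, 12, -0.1], [0, 0, 0], 0]
    - [[0, 12, 0], [0, 0, 0], 0]
    - [[0, 12, 0], [0, 0, 0], 0]

```text
clock: 4.43
position: [0.5315, 0.0311, 0.0415]
tool_rot: [-3.142, 0.0, -3.027]
force: [0.1, -0.2, 0.3]
grip_width: -0.0004
finger_force: 0.0
```

Emit:
move_arm:
  series:
    - [[0, 0, 0.1], [0, 0, 0], 0]
    - [[0, 0, 0.2], [0, 0, 0], 0]
    - [[0, 0, 0.25], [0, 0, 0], 0]
    - [[0, 0, 0.25], [0, 0, 0], 0]

```text
clock: 4.77
position: [0.5315, 0.0313, 0.0388]
tool_rot: [-3.142, 0.0, -3.026]
force: [0.4, -0.3, 1.2]
grip_width: 0.0001
finger_force: 0.6
```

Emit:
move_arm:
  series:
    - [[0, 0, 0.1], [0, 0, 0], 0]
    - [[0, 0, 0.2], [0, 0, 0], 0]
    - [[0, 0, 0.25], [0, 0, 0], 0]
    - [[0, 0, 0.25], [0, 0, 0], 0]

```text
clock: 5.1
position: [0.5315, 0.0313, 0.0369]
tool_rot: [-3.142, 0.0, -3.027]
force: [-4.6, -1.1, 19.9]
grip_width: 0.0
finger_force: 9.8
```

Left gives: it sank about 5 mm at roughly 1–3 N, then hit a firm stop, so the left bolt is the loose one. I'll rise, open the fingers halfway and look at its tab.

Emit:
move_arm:
  series:
    - [[0, 0, -2], [0, 0, 0], 0]
    - [[0, 0, -4.5], [0, 0, 0], 40]
    - [[0, 0, -7], [0, 0, 0], 40]
    - [[0, 0, -8], [0, 0, 0], 40]
    - [[0, 0, -8], [0, 0, 0], 40]
    - [[0, 0, -8], [0, 0, 0], 40]

```text
clock: 5.6
position: [0.5314, 0.0314, 0.1163]
tool_rot: [3.142, 0.001, -3.026]
force: [-0.4, -1.1, -0.3]
grip_width: 0.0341
finger_force: 0.0
```

```bash
python3 - <<'E'
from h import *
from scipy.spatial.transform import Rotation as Ro
s=bot.observe();im,d=bot.grab_frame("wrist");cv2.imwrite("pics/wrist2.png",im[:,:,::-1])
p=bot.camera_params("wrist");T=np.array(p["tool_from_camera"])
hsv=cv2.cvtColor(im,cv2.COLOR_RGB2HSV)
m=((hsv[...,0]>18)&(hsv[...,0]<36)&(hsv[...,1]>130)&(hsv[...,2]>80)).astype(np.uint8)
n,l,st,ce=cv2.connectedComponentsWithStats(m)
i=max(range(1,n),key=lambda i:st[i,4]*(abs(ce[i,0]-318)<60));print(st[i],ce[i])
R=Ro.from_euler("xyz",s["tool_rot"]).as_matrix();zt=s["position"][2]
def tool(uv,z):  # tool coords (cm) of pixel at world height z
    r=T[:3,:3]@rays(p,[uv])[0];o=T[:3,3];return (o+r*((zt-z)-o[2])/r[2])*100
for v in range(st[i,1],st[i,1]+st[i,3],6):
    u=np.where(l[v]==i)[0]
    if len(u): print(v,u.min(),u.max(),"tool left",tool((u.min()-.5,v),.0405).round(2),"right",tool((u.max()+.5,v),.0405).round(2),"dep",d[v,int(u.mean())].round(3))
for a,q in caps("w",im,141):print(a,q[2:4],tool(a,.043).round(2))
print(s["position"],s["tool_rot"],s["grip_width"],s["force"])
E
```

```text
[ 283  179   64  104 4219] [314.80895947 239.3010192 ]
179 306 323 tool left [ 4.86 -0.82  7.58] right [4.86 0.32 7.58] dep 0.218
185 304 325 tool left [ 4.48 -0.95  7.58] right [4.48 0.45 7.58] dep 0.22
191 304 325 tool left [ 4.1  -0.96  7.58] right [4.1  0.45 7.58] dep 0.219
197 305 325 tool left [ 3.71 -0.9   7.58] right [3.71 0.45 7.58] dep 0.222
203 305 325 tool left [ 3.32 -0.9   7.58] right [3.32 0.45 7.58] dep 0.222
209 304 325 tool left [ 2.93 -0.97  7.58] right [2.92 0.46 7.58] dep 0.224
215 304 325 tool left [ 2.53 -0.98  7.58] right [2.53 0.46 7.58] dep 0.225
221 297 333 tool left [ 2.13 -1.44  7.58] right [2.12 0.99 7.58] dep 0.225
227 291 339 tool left [ 1.72 -1.85  7.58] right [1.71 1.39 7.58] dep 0.225
233 287 343 tool left [ 1.31 -2.12  7.58] right [1.3  1.66 7.58] dep 0.225
239 285 345 tool left [ 0.9  -2.26  7.58] right [0.89 1.8  7.58] dep 0.226
245 284 346 tool left [ 0.48 -2.34  7.58] right [0.47 1.88 7.58] dep 0.228
251 283 346 tool left [ 0.05 -2.42  7.58] right [0.04 1.89 7.58] dep 0.229
257 285 345 tool left [-0.38 -2.3   7.58] right [-0.39  1.83  7.58] dep 0.23
263 286 343 tool left [-0.81 -2.25  7.58] right [-0.82  1.7   7.58] dep 0.231
269 291 339 tool left [-1.25 -1.92  7.58] right [-1.26  1.44  7.58] dep 0.234
275 298 332 tool left [-1.69 -1.45  7.58] right [-1.7   0.96  7.58] dep 0.235
281 298 333 tool left [-2.14 -1.46  7.58] right [-2.15  1.04  7.58] dep 0.252
[314.91652204 248.22167749] [63.5  69.75] [ 0.33 -0.24  7.33]
[143.65322276 248.26090405] [70.25 69.25] [  0.34 -11.71   7.33]
[  8.28069178 249.86886976] [20.75 47.5 ] [  0.23 -21.23   7.33]
[0.53137813 0.03144948 0.11626041] [ 3.14153409e+00  5.94255572e-04 -3.02631771e+00] 0.03413206519361469 [-0.35235467 -1.12009217 -0.26099607]
```

View pics/wrist2.png

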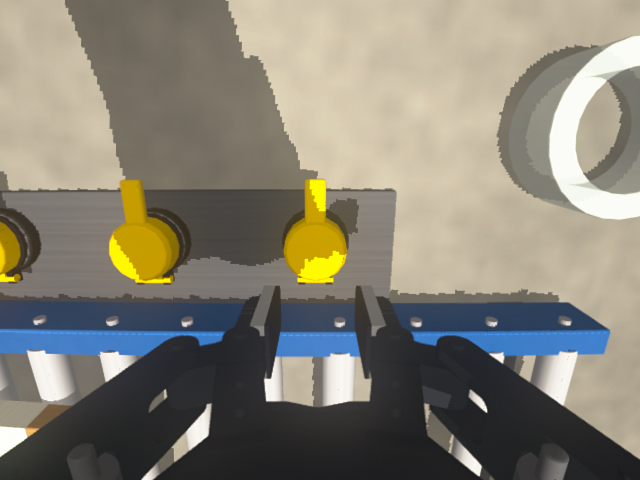

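Wrist view: the left tab spans columns 304–325 and rows 179–218, with the fingers' midline at about column 318. The tab is 4.05 cm along tool x and -0.25 cm along y. Descending to pinch it.

Emit:
move_arm:
  series:
    - [[2, -0.1, 0], [0, 0, 0], 40]
    - [[4, -0.2, 1], [0, 0, 0], 40]
    - [[4.1, -0.2, 3.5], [0, 0, 0], 40]
    - [[4.1, -0.2, 6], [0, 0, 0], 40]
    - [[4.1, -0.2, 8], [0, 0, 0], 40]
    - [[4.1, -0.2, 8.9], [0, 0, 0], 40]
    - [[4.1, -0.2, 8.9], [0, 0, 0], 40]
    - [[4.1, -0.2, 8.9], [0, 0, 0], 0]
    - [[4.1, -0.2, 8.9], [0, 0, 0], 0]
    - [[4.1, -0.2, 8.9], [0, 0, 0], 0]
    - [[4.1, -0.2, 8.9], [0, 0, 0], 0]
    - [[4.1, -0.2, 8.9], [0, 0, 0], 0]
  squeeze: 35

```text
clock: 6.65
position: [0.491, 0.0248, 0.0279]
tool_rot: [3.141, 0.001, -3.026]
force: [-2.9, 1.8, -0.4]
grip_width: 0.0125
finger_force: 35.6
```

Pinched. I'll swing the cap along the hinge arc, first to 45°.

Emit:
move_arm:
  series:
    - [[-0.1, 0, -0.4], [0, 0, 0], 0]
    - [[-0.2, 0, -0.85], [0, 0, 0], 0]
    - [[-0.35, 0, -1.25], [0, 0, 0], 0]
    - [[-0.55, 0, -1.65], [0, 0, 0], 0]
    - [[-0.75, 0, -2.05], [0, 0, 0], 0]
    - [[-0.95, 0, -2.4], [0, 0, 0], 0]
    - [[-1.2, 0, -2.75], [0, 0, 0], 0]
    - [[-1.45, 0, -3.1], [0, 0, 0], 0]
    - [[-2.1, 0, -3.7], [0, 0, 0], 0]
    - [[-2.75, 0, -4.25], [0, 0, 0], 0]
    - [[-2.75, 0, -4.25], [0, 0, 0], 0]

```text
clock: 7.57
position: [0.5196, 0.028, 0.0709]
tool_rot: [3.142, 0.001, -3.027]
force: [-3.0, 1.8, -2.5]
grip_width: 0.0127
finger_force: 34.3
```

Emit:
move_arm:
  series:
    - [[-0.4, 0, -0.2], [0, 0, 0], 0]
    - [[-0.75, 0, -0.43], [0, 0, 0], 0]
    - [[-1.15, 0, -0.6], [0, 0, 0], 0]
    - [[-1.55, 0, -0.78], [0, 0, 0], 0]
    - [[-1.95, 0, -0.9], [0, 0, 0], 0]
    - [[-2.35, 0, -1.02], [0, 0, 0], 0]
    - [[-2.8, 0, -1.1], [0, 0, 0], 0]
    - [[-3.25, 0, -1.14], [0, 0, 0], 0]
    - [[-3.65, 0, -1.16], [0, 0, 0], 0]
    - [[-4.1, 0, -1.15], [0, 0, 0], 0]
    - [[-4.5, 0, -1.1], [0, 0, 0], 0]
    - [[-4.95, 0, -1.05], [0, 0, 0], 0]
    - [[-4.95, 0, -1.05], [0, 0, 0], 0]
    - [[-4.95, 0, -1.05], [0, 0, 0], 0]

```text
clock: 8.73
position: [0.5671, 0.0334, 0.0802]
tool_rot: [-3.141, -0.001, -3.026]
force: [-3.7, 0.1, 1.2]
grip_width: 0.0116
finger_force: 34.0
```

```bash
python3 - <<'E'
from h import *
im,d=bot.grab_frame("scene");w,_=bot.grab_frame("wrist")
a=cv2.resize(im[180:380,150:420],None,fx=2.2,fy=2.2,interpolation=cv2.INTER_CUBIC)
cv2.imwrite("pics/s3.png",a[:,:,::-1]);cv2.imwrite("pics/w3.png",w[:,:,::-1])
s=bot.observe();print(s["position"],s["force"],s["grip_width"],s["finger_force"])
E
```

```text
[0.567024   0.03344383 0.08031226] [-4.35710226  0.78455658  0.69302813] 0.012170967901102583 34.15053550852463
```

View pics/s3.png

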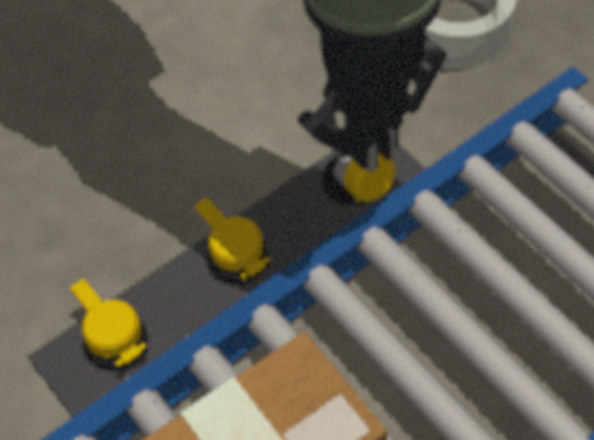

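View pics/w3.png

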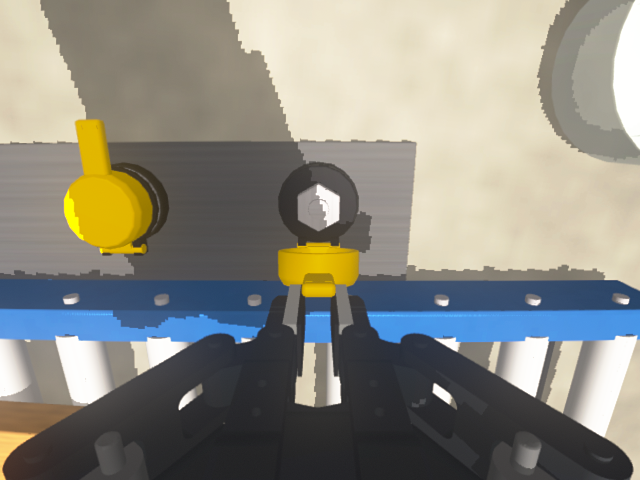

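The scene picture shows the left cap standing upright at about (368,178) with the other two shut. The wrist view shows the tab gripped at (318,288) and the hex bolt bare at (318,205). The TCP moved 77 mm forward and 52 mm up, which matches about 90°. Handing in.

```bash
python3 -c "
from workcell import bot
print(bot.job_done())"
```

```text
the job is handed in; nothing more can be done
None
```

The left bolt is the loose one; I handed the job in with its cap held upright by the tab at about 90°, and the right bolt was not pressed because the left one had already given.

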